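# Load the X-ray analyser with reference discs and start it

### The arm

A 6-joint arm with a two-finger parallel gripper is mounted at the origin on the work surface. World frame = base frame: x ahead of the robot, y to its left, z up, the work surface at z = 0. Lengths are in m, angles in rad, forces in N, time in s.
With the tool pointing down it reaches from about 0.325 to 0.875 m from the base axis. Payload 4.4 kg.
Tool frame: the origin (TCP) lies midway between the tips of the shut fingers; the grasp point (between the pads) lies 19 mm behind it (pinch_z is the z of the grasp point in the tool frame, in m); z points along the fingers, y is the line along which they close (so a half turn about z gives the same grasp; the last joint's range is limited). The gripper opens to 85 mm and grips with 20 to 120 N. Pads are 22 mm wide; open, the fingers measure 114 mm over their backs; the gripper's body (76 mm by 85 mm) begins 54 mm behind the grasp point. The pads swing forward as they close: fully open they stand 13 mm farther back than shut.
Start: joints at [-1.464, 0.207, 1.542, -0, 1.393, -0.15], TCP at [0.147, -0.556, 0.2] pointing down, gripper open.
Joint ranges: [-2.73, 2.73], [-0.86, 2.22], [0.23, 2.46], [-1.11, 4.25], [0.08, 2.63], [-2.82, 2.82]. Speed limits (rad/s): [2.79, 2.79, 3.14, 3.14, 3.14, 3.14].

### API

Orientations are given as a unit quaternion [x, y, z, w].
In Python, from bench import * gives the robot as it stands.
- The arm moves only by the tool play_rows, never from a script. Its argument "series" is a list of rows, each a list of 2 entries, a list of its own where there are three numbers: the shift along the world's x, y, z in units of 100 mm (1.0 is 100 mm), then the turn, a rotation vector about the world's x, y, z in units of 10 degrees (1.0 is 10 degrees). A call has 1 to 12 rows; each row shifts and turns the commanded pose from where the row before left it; what a row does not reach is not made up. A row lasts 1/8 s, in which the tool goes at most 62.5 mm and 10.7 degrees, less where a joint would pass 70% of its speed; a pose out of reach is approached as far as the arm can. A call with a number of a shift or a turn outside -1 to 1 is refused whole. A call with a gripper value outside its range is refused whole. "jaw" is the closure, from 0 (fully open) to 1 (shut), set as the call begins (left out, the last holds). The fingers move at their own pace and stop on an object; "squeeze" is the grip in N (left out, the last holds). Time passes only in rows, so rows that do not move let the fingers close. It gives the time, the measured TCP pose, the force, the opening and the grip force at its end, in the units of the state.
- get_obs(): the state, without advancing time (a new reading comes with each control period).
- capture(name): name is "side" or "top"; returns a dict with "img" (480x640x3 uint8, blue, green, red), "camera_matrix" (3x3 intrinsics, pixels), "R" (3x3) and "t" (3): a world point X has camera coordinates R X + t. Camera axes: x right, y down, z forward; pixel columns grow to the right and rows downward; lengths in m; the calibration is good to about 2 mm. A picture is of the moment at which its call begins. There is no depth.
- job_done(): hands the job in; it is judged then, once.
The state is a dict: "t": time; "joint_pos": joint angles; "joint_velocities": joint speeds; "joint_torque": joint torques, N m; "ee_pos": TCP position; "tcp_rot": TCP orientation; "wrist_force": force on the tool from outside, world axes, zero at the start; "wrist_torque": the same for the moment, N m; "gripper_width": opening from 0.0 (shut) to 1.0 (fully open); "gripper_force": force on a finger pad.
Only numpy, scipy, OpenCV 4.12 (cv2) and the standard library are available. Lean on these libraries where they do the work, as an engineer would, in place of code of your own. Each camera call takes 0.05 s, during which the arm holds its last target. There are 200 camera calls.

### The job

Load the X-ray analyser for a calibration run: lift its hood right back until it rests open on its stop by itself, take the dust cover off the storage tray and set it on the desk, and lay every reference disc flat on the stage, one disc to a window so that it covers that window completely. Then bring the hood down shut under control, without letting it drop, and press START fully; put the dust cover back squarely on the empty tray, sooner or later, keep it upright throughout, and do not press STOP or disturb the other things on the desk.

Things in the scene. Friction and masses are not known exactly. Their poses are not given: they have to be found in the camera images.
- analyser: X-ray analyser, fixed: navy cabinet, flat deck 95 mm above the desk, rear housing 195 mm high. Origin on the desk under the middle of the hood hinge; -x = its front, y along the hinge, z up. Cabinet x -0.243 (front) to 0.15, rear housing from x 0.09, y -0.105 to 0.18. The stage is the flat deck under the hood (no pockets); the control strip is the deck on the hood's +y side
- hood (a joint): hood angle, rad: 0 shut, 1.9 open, resting on its stop. White shell with a clear pane on top, 190 mm deep, 200 wide, top 50 mm above the hinge, inner height 55, 0.6 kg, hinged at the back along the analyser's y axis. By its weight it falls shut from below about 1.3 rad and falls open onto the stop above that; lightly damped. Lifting it by the bar takes about 3 N
- hood_bar (a point): middle of the hood's handle, a round steel bar 12 mm thick parallel to the hinge, 139 mm free between its two posts, centre 42 mm in front of the hood's front wall, 125 mm above the desk when shut. It swings about the hinge: when shut it lies 232 mm in front of the hinge axis and 20 mm above it; at the stop it stands about 318 mm above the desk
- hood_hinge (a point): middle of the hood's hinge axis, 105 mm above the desk; the axis is the analyser's y axis. A steel rail 8 mm high bounds the stage at the back, 18 to 24 mm in front of this axis
- window1 (a point): centre of one of the four round measuring windows in the stage (dark, 40 mm in diameter, flush, at deck height 95 mm), two by two at 90 mm pitch; the rear pair is 58 mm, the front pair 148 mm in front of the hinge
- window2 (a point): centre of one of the four round measuring windows in the stage (dark, 40 mm in diameter, flush, at deck height 95 mm), two by two at 90 mm pitch; the rear pair is 58 mm, the front pair 148 mm in front of the hinge
- window3 (a point): centre of one of the four round measuring windows in the stage (dark, 40 mm in diameter, flush, at deck height 95 mm), two by two at 90 mm pitch; the rear pair is 58 mm, the front pair 148 mm in front of the hinge
- window4 (a point): centre of one of the four round measuring windows in the stage (dark, 40 mm in diameter, flush, at deck height 95 mm), two by two at 90 mm pitch; the rear pair is 58 mm, the front pair 148 mm in front of the hinge
- start (a joint): travel of the START button, m: 0 = up, 0.006 = fully pressed; it springs back. About 5 N presses it fully. It is the one of the two white buttons on the control strip that is nearer the analyser's front
- start_top (a point): centre of the top of the START button (round, 30 mm across), pressed straight down
- stop (a joint): travel of the STOP button, m: 0 = up; must not be pressed
- stop_top (a point): centre of the top of the STOP button, like START and 80 mm behind it on the strip, nearer the analyser's back
- tray: the storage tray, fixed on the desk: a grey square plate 206 mm wide, 10 mm high, with a raised pad 174 mm square whose top is 16 mm above the desk, edged by a lip 4 mm thick that stands 8 mm above the pad (24 mm above the desk). Origin at the centre of its underside
- cover: the loose dust cover, a clear square plastic hood 190 mm outside, 182 mm inside, 55 mm high, open below, 0.3 kg, with a grip rib on top. Origin at the centre of its lower rim, z up, x along the rib. It sits over the tray's pad and lip, its rim on the plate 10 mm above the desk, with 4 mm of play all round, its sides parallel to the tray's
- cover_grip (a point): point to grip on the cover's rib, 77 mm above the cover's rim: the rib is grey, 100 mm long (along the cover's x), 16 mm thick, and stands 30 mm above the cover's top (55 to 85 mm above the rim)
- disc1: solid aluminium reference disc, a plain cylinder 60 mm in diameter, 32 mm high, 0.25 kg; origin at the centre of its underside, z up. All are alike; two to four are present, the others absent (None). At the start it lies flat on the tray under the cover, near one corner of a square of 85 mm pitch
- disc2: solid aluminium reference disc, a plain cylinder 60 mm in diameter, 32 mm high, 0.25 kg; origin at the centre of its underside, z up. All are alike; two to four are present, the others absent (None). At the start it lies flat on the tray under the cover, near one corner of a square of 85 mm pitch
- disc3: solid aluminium reference disc, a plain cylinder 60 mm in diameter, 32 mm high, 0.25 kg; origin at the centre of its underside, z up. All are alike; two to four are present, the others absent (None). At the start it lies flat on the tray under the cover, near one corner of a square of 85 mm pitch
- disc4: solid aluminium reference disc, a plain cylinder 60 mm in diameter, 32 mm high, 0.25 kg; origin at the centre of its underside, z up. All are alike; two to four are present, the others absent (None). At the start it lies flat on the tray under the cover, near one corner of a square of 85 mm pitch
- wafer_case: bystander: closed flat clear case 130 x 130 x 22 mm, origin under its centre; leave alone
- jar: bystander: closed jar 60 mm in diameter, 75 mm high, origin under its centre; leave alone
- mouse: bystander: computer mouse 108 x 60 x 34 mm, origin under its centre; leave alone

How it is judged:
By the outcome, as a careful person would: the job done as asked, in the order asked, and still so for the second after the job is handed in, with the robot touching nothing.
Of disc1, disc2, disc3, disc4 only 2 to 4 are there at a start; the rules pass over those that are not, and their reading is None.
At some moment in a run one of disc1, disc2, disc3, disc4, cover may be knocked a few centimetres aside while the robot is not near it.
It also fails if it takes over 210 s, if anything falls off the work surface, if the arm or the gripper's body presses on something with over 40 N, if the wrist force passes 120 N, or if a joint passes its speed limit or range.

## Working session

There is one attempt and no reset: what is moved stays moved. The work goes in short steps, Python scripts to look and compute and a tool call to move; the robot and the scene stay as the last step left them, time stands still between calls to the robot, and variables do not carry over. Pictures are saved under pics/ and viewed, at most 14 in all, crops included, and the job is handed in when it is done.

Besides the shell and the picture viewer there is one more tool, called after "Emit:" as name([rows], argument=value, ...), one row to a line, values as JSON. play_rows: Moves the arm, as the interface text tells. Its arguments: {"type":"object","properties":{"series":{"type":"array","items":{"type":"array"}},"jaw":{"type":"number"},"squeeze":{"type":"number"}},"required":["series"]}

```bash
ls; mkdir -p pics; python3 - <<'E'
from bench import *
import cv2, numpy as np
o=get_obs(); print({k:np.round(v,3).tolist() for k,v in o.items()})
for n in ("side","top"):
    c=capture(n); cv2.imwrite(f"pics/{n}0.png",c["img"]); print(n,c["camera_matrix"],c["R"],c["t"], (-c["R"].T@c["t"]))
E
```

```text
pics
{'t': 0.0, 'joint_pos': [-1.464, 0.207, 1.543, 0.0, 1.394, -0.15], 'joint_velocities': [-0.001, 0.001, -0.0, 0.0, 0.001, 0.001], 'joint_torque': [-0.0, -38.304, -29.16, -0.0, 0.01, 0.0], 'ee_pos': [0.146, -0.555, 0.198], 'tcp_rot': [0.992, 0.129, 0.0, -0.001], 'wrist_force': [0.527, -0.186, 0.101], 'wrist_torque': [0.033, -0.008, 0.044], 'gripper_force': 0.0, 'gripper_width': 0.999}
side [[515.12304559   0.         318.00513504]
 [  0.         515.12304559 240.49764312]
 [  0.           0.           1.        ]] [[-0.98917546 -0.14663161 -0.00557511]
 [-0.0717522   0.51648258 -0.85328622]
 [ 0.12799818 -0.84364976 -0.52141303]] [0.60890664 0.06964481 1.1382008 ] [0.46162505 1.01355746 0.6562944 ]
top [[611.62447906   0.         336.19487901]
 [  0.         611.62447906 244.68918864]
 [  0.           0.           1.        ]] [[ 0.01232691 -0.99992199 -0.00201429]
 [-0.99715124 -0.01214279 -0.07444437]
 [ 0.07441411  0.00292622 -0.99722313]] [0.09379345 0.61282904 1.62155026] [0.48926084 0.09648258 1.66285803]
```

View pics/top0.png

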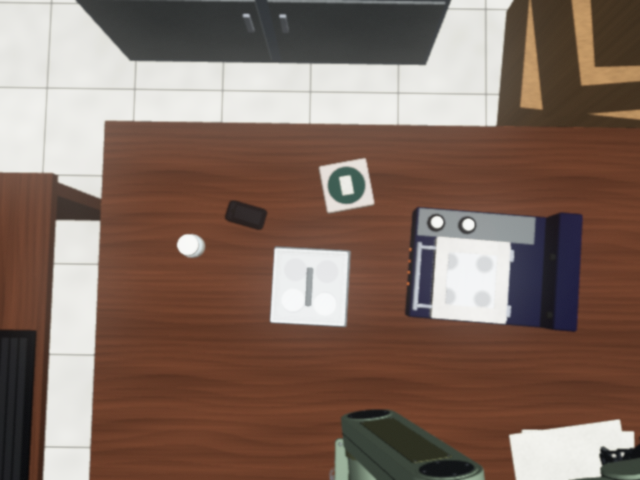

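View pics/side0.png

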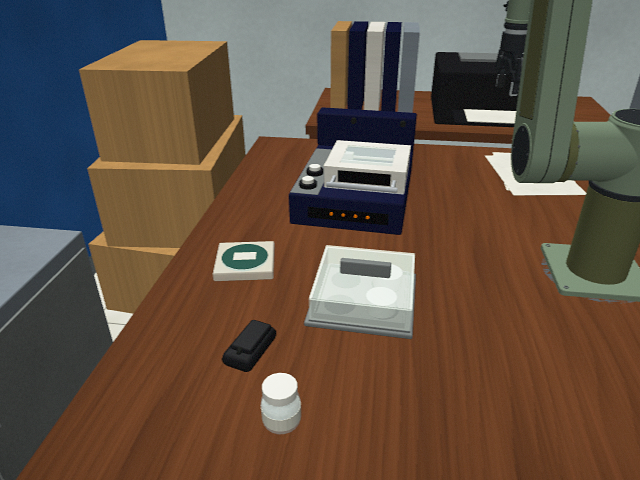

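The top view shows the analyser at right with its front at image left (world +y), START at (437,222) and STOP at (467,225). The tray with its cover is at (311,287) and the bar at about (424,275). The side view shows the hood bar and the rib at (366,267). I'll enlarge to read pixels.

```bash
python3 - <<'E'
import cv2, numpy as np
t=cv2.imread("pics/top0.png"); s=cv2.imread("pics/side0.png")
a=cv2.resize(t[235:335,260:360],None,fx=4,fy=4,interpolation=cv2.INTER_CUBIC)
b=cv2.resize(t[200:340,400:590],None,fx=4,fy=4,interpolation=cv2.INTER_CUBIC)[:, :]
cv2.imwrite("pics/c1.png",b)
c=cv2.resize(s[235:345,295:425],None,fx=3,fy=3,interpolation=cv2.INTER_CUBIC)
o=np.zeros((400,800,3),np.uint8); o[:400,:400]=a; o[:330,405:795]=c
cv2.imwrite("pics/c2.png",o)
d=cv2.resize(s[100:240,280:430],None,fx=4,fy=4,interpolation=cv2.INTER_CUBIC); cv2.imwrite("pics/c3.png",d)
E
```

```text
(no output)
```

View pics/c1.png

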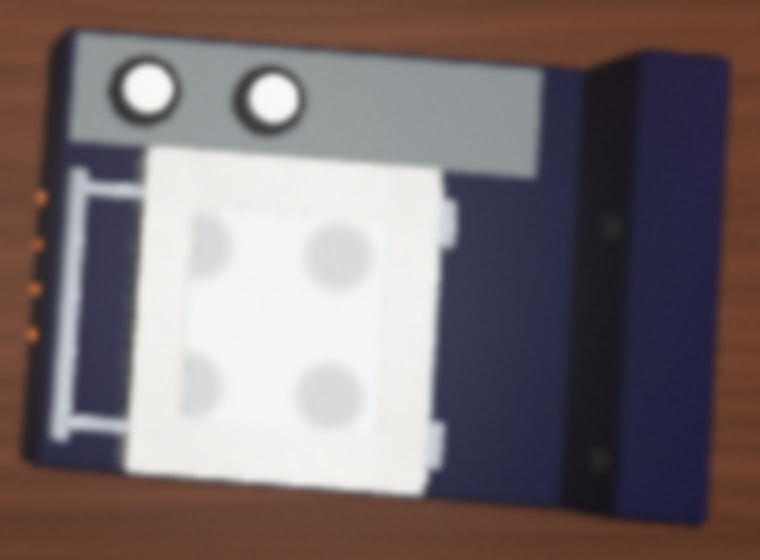

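View pics/c2.png

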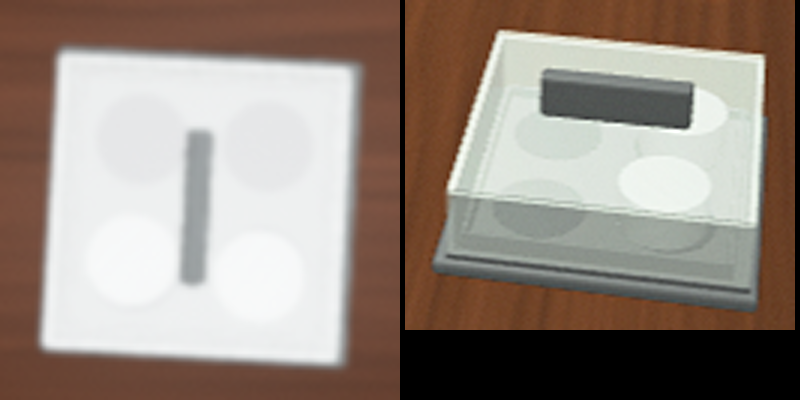

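View pics/c3.png

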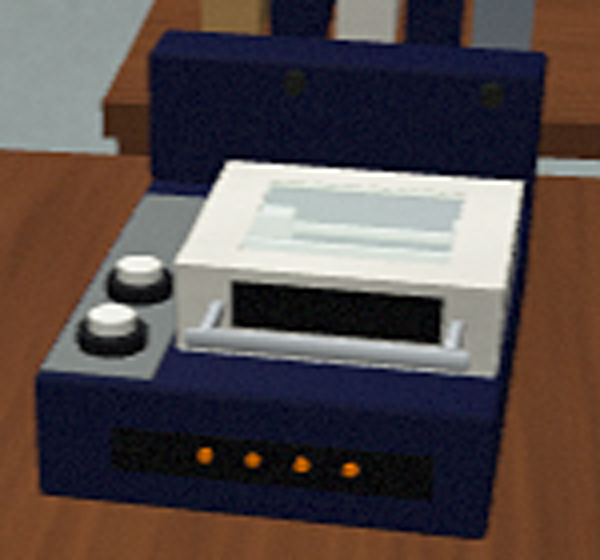

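The crops show two solid discs, nearer the robot: tops at top px (292.5,300) and (325,304). Two flat grey spots are on the far side. Bar ends, buttons and rib are all clear, so I'll triangulate and fit.

```bash
cat > h.py <<'E'
import numpy as np, cv2
from scipy.optimize import least_squares
from scipy.spatial.transform import Rotation as Ro
from bench import *
C={n:capture(n) for n in ("side","top")} 
def proj(n,X):
    c=C[n]; q=(c["R"]@np.atleast_2d(X).T).T+c["t"]; q=q@c["camera_matrix"].T; return q[:,:2]/q[:,2:]
def tri(ps,pt):
    f=lambda X: np.r_[proj("side",X)[0]-ps, proj("top",X)[0]-pt]
    r=least_squares(f,[.5,.1,.1]); return r.x, np.abs(r.fun).max()
def atz(n,p,z):
    c=C[n]; d=c["R"].T@np.linalg.solve(c["camera_matrix"],[p[0],p[1],1]); o=-c["R"].T@c["t"]; return o+d*(z-o[2])/d[2]
def save(n,name): cv2.imwrite("pics/"+name+".png",C[n]["img"])
E
python3 - <<'E'
from h import *
np.set_printoptions(precision=4,suppress=True)
for nm,s,t in [("barL",(327.5,184.5),(419.75,242.5)),("barR",(396.75,189.5),(415.25,309.5)),("start",(308.25,178.75),(437,221.75)),("stop",(314.5,166.5),(468.75,224.5)),("ribL",(340.7,258.3),(310.25,267.75)),("ribR",(390.7,262.3),(308.25,306)),("disc",(381.3,296.3),(325,304.25))]:
    print(nm,*tri(s,t))
A=np.array([[-.058,.045,.095],[-.058,-.045,.095],[-.232,.0745,.125],[-.232,-.0745,.125],[.15,.18,.195],[.15,-.105,.195],[-.243,.18,.095]])
P=np.array([(484.5,264.25),(482,299.25),(419.75,242.5),(415.25,309.5),(582.2,214.5),(576.3,331),(417,207.5)])
def W(p):
    c,s=np.cos(p[2]),np.sin(p[2]); return A@np.array([[c,s,0],[-s,c,0],[0,0,1]])+[p[0],p[1],0]
r=least_squares(lambda p:(proj("top",W(p))-P).ravel(),[.46,-.15,-1.57]); print(r.x); print(r.fun.reshape(-1,2))
for p,z in [((310.25,267.75),.095),((308.25,306),.095),((292.5,300),.048),((325,304.25),.048)]: print(atz("top",p,z))
cc=np.array([(58,48),(360,65),(343,366),(40,350)])/4+[260,235]
q=np.array([atz("top",p,.065) for p in cc]); print(q,q.mean(0),np.linalg.norm(q-np.roll(q,1,0),axis=1))
for n in ("start","stop"): pass
for p in [(437,221.75),(468.75,224.5)]:
  print(atz("top",p,.115))
E
```

```text
barL [ 0.6101 -0.1101  0.1225] 0.8862318769833735
barR [ 0.4429 -0.0986  0.1254] 0.3897760041546121
start [ 0.6646 -0.1551  0.1139] 0.7533370731868558
stop [ 0.66   -0.2359  0.1128] 0.25453491168377695
ribL [0.5454 0.1668 0.0955] 0.28290739160536305
ribR [0.4476 0.1703 0.0975] 0.4009436492456757
disc [ 0.4567  0.1301 -0.0174] 2.123712268202894
[ 0.5118 -0.3337 -1.6379]
[[-0.3076  0.0122]
 [ 0.0252  0.1497]
 [-0.9486  4.1189]
 [-0.58   -3.6682]
 [ 1.407  -0.9002]
 [ 1.387   1.2243]
 [-1.1569 -1.0183]]
[0.5462 0.1669 0.095 ]
[0.4485 0.1705 0.095 ]
[0.4625 0.2143 0.048 ]
[0.4524 0.1287 0.048 ]
[[0.6005 0.2627 0.065 ]
 [0.5917 0.0648 0.065 ]
 [0.396  0.0738 0.065 ]
 [0.4039 0.2705 0.065 ]] [0.498  0.1679 0.065 ] [0.1967 0.1981 0.1959 0.1969]
[ 0.6664 -0.1547  0.115 ]
[ 0.6603 -0.2354  0.115 ]
```

Emit:
play_rows([
  [[0,0,0.5],[0,0,0]],
  [[0.38,0.45,0.05],[0,0,-0.187]],
  [[0.38,0.45,0.05],[0,0,-0.187]],
  [[0.38,0.45,0],[0,0,-0.187]],
  [[0.38,0.45,0],[0,0,-0.187]],
  [[0.38,0.45,0],[0,0,-0.187]],
  [[0.38,0.45,0],[0,0,-0.187]],
  [[0.38,0.45,0],[0,0,-0.187]],
  [[0.38,0.45,0],[0,0,-0.187]],
  [[0.38,0.45,0],[0,0,-0.187]],
  [[0.38,0.45,0],[0,0,-0.187]],
  [[0,0,0],[0,0,0]],
], jaw=0.65, squeeze=30)

```text
t: 1.7
ee_pos: [0.5281, -0.1026, 0.2591]
tcp_rot: [1.0, -0.031, -0.0, -0.001]
wrist_force: [-0.0, 0.2, -0.4]
gripper_width: 0.349
gripper_force: 0.0
```

Emit:
play_rows([
  [[0,0,-0.5],[0,0,0]],
  [[0,-0.005,-0.5],[0,0,0]],
  [[0,0,-0.3],[0,0,0]],
  [[0,0,-0.2],[0,0,0]],
  [[0,0,0],[0,0,0]],
])

```text
t: 2.33
ee_pos: [0.5241, -0.1068, 0.1075]
tcp_rot: [0.999, -0.035, -0.003, -0.001]
wrist_force: [0.5, 0.7, 0.9]
gripper_width: 0.347
gripper_force: 0.0
```

Emit:
play_rows([
  [[0,0,0],[0,0,0]],
  [[0,0,0],[0,0,0]],
  [[0,0,0],[0,0,0]],
  [[0,0,0],[0,0,0]],
], jaw=1, squeeze=30)

```text
t: 2.82
ee_pos: [0.5269, -0.1066, 0.1102]
tcp_rot: [0.999, -0.034, 0.0, 0.0]
wrist_force: [0.4, 1.0, -0.7]
gripper_width: -0.001
gripper_force: 0.0
```

```bash
python3 - <<'E'
from h import *
s=C["side"]["img"][100:240,280:430]; t=C["top"]["img"][200:340,400:550]
o=np.hstack([cv2.resize(s,(400,373),interpolation=2),cv2.resize(t,(400,373),interpolation=2)]); cv2.imwrite("pics/g1.png",o)
x=get_obs(); print(x["ee_pos"],x["gripper_width"],x["gripper_force"],x["wrist_force"])
E
```

```text
[ 0.52672585 -0.10649034  0.10984405] -0.00040258406223575734 0.0 [ 0.45305301 -0.21682324  0.07998819]
```

View pics/g1.png

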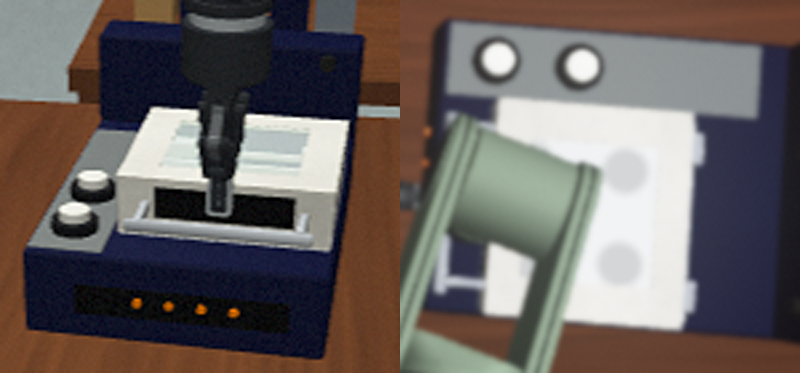

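The crop shows shut fingertips at side px ≈ (362,180), just above/behind the bar at (362,187).

```bash
python3 - <<'E'
from h import *
np.set_printoptions(precision=4,suppress=True)
print(proj("side",[.5267,-.1065,.110]), proj("side",[.5265,-.1043,.124]),proj("side",[.5265,-.1043,.135]))
for z in (.1,.11,.12,.13,.14): print(z,atz("side",(361.75,180.3),z))
for z in (.12,.125): print(z,atz("side",(362,187),z),atz("top",(417.5,276),z))
E
```

```text
[[360.8218 191.8133]] [[361.0567 186.9246]] [[361.2327 182.7206]]
0.1 [ 0.5306 -0.1941  0.1   ]
0.11 [ 0.5294 -0.1724  0.11  ]
0.12 [ 0.5282 -0.1506  0.12  ]
0.13 [ 0.5269 -0.1289  0.13  ]
0.14 [ 0.5257 -0.1072  0.14  ]
0.12 [ 0.5247 -0.1126  0.12  ] [ 0.5278 -0.1048  0.12  ]
0.125 [ 0.5241 -0.1021  0.125 ] [ 0.5277 -0.1041  0.125 ]
```

```bash
python3 - <<'E'
from h import *
s=C["side"]["img"][140:210,320:405]; o=cv2.resize(s,None,fx=9,fy=8,interpolation=cv2.INTER_CUBIC); o=np.clip(o.astype(float)*1.8+15,0,255).astype(np.uint8)
p=(proj("side",[[.5267,-.1065,.110],[.5267,-.1065,.129],[.5267,-.1065,.183]])-[320,140])*[9,8]
for q in p: cv2.circle(o,tuple(int(v) for v in q),4,(0,0,255),1)
cv2.imwrite("pics/g2.png",o)
E
```

```text
(no output)
```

View pics/g2.png

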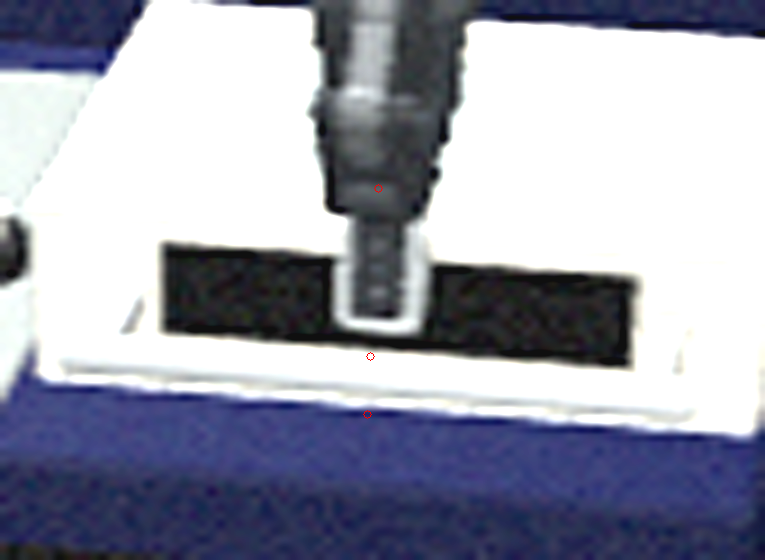

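The crop shows the shut fingertips at about (362,181) in the side image. That is about 10 px above where the reported TCP projects, so I'll check the same thing against the starting picture.

```bash
python3 - <<'E'
from h import *
s=cv2.imread("pics/side0.png")[50:130,460:560]; o=cv2.resize(s,None,fx=7,fy=7,interpolation=cv2.INTER_CUBIC); o=np.clip(o.astype(float)*1.6+15,0,255).astype(np.uint8)
X=np.array([.146,-.555,.198]); yv=np.array([.256,-.967,0])
pts=[X]+[X+[0,0,.013]+k*.0425*yv for k in (-1,1)]+[X+[0,0,.073]]
for q in (proj("side",pts)-[460,50])*7: cv2.circle(o,tuple(int(v) for v in q),4,(0,0,255),1)
cv2.imwrite("pics/g3.png",o)
E
```

```text
(no output)
```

View pics/g3.png

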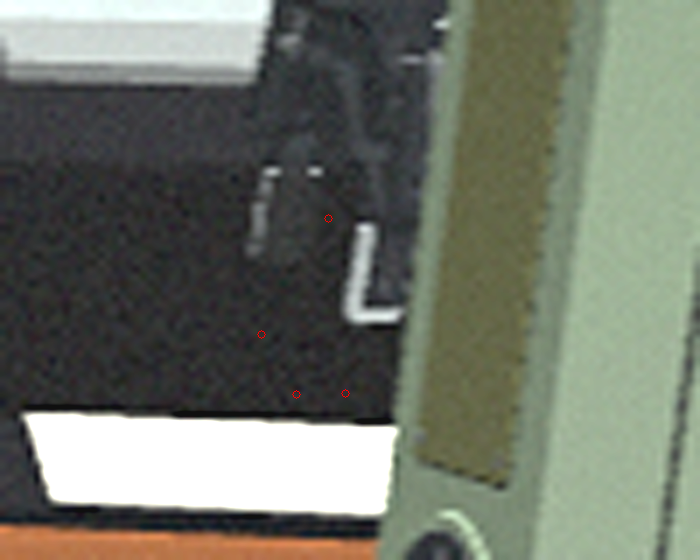

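```bash
python3 - <<'E'
import bench
print([n for n in dir(bench) if not n.startswith('_')], getattr(bench,'pinch_z',None))
E
```

```text
['MotionError', 'capture', 'get_obs', 'job_done', 'pinch_z'] -0.0187
```

Emit:
play_rows([
  [[0,0,0.3],[0,0,0]],
  [[0,0,0.3],[0,0,0]],
  [[0,0,0],[0,0,0]],
  [[0,0,0],[0,0,0]],
], jaw=0.65)

```text
t: 3.72
ee_pos: [0.526, -0.1063, 0.1688]
tcp_rot: [0.999, -0.034, -0.001, -0.0]
wrist_force: [-0.7, -0.4, -0.1]
gripper_width: 0.35
gripper_force: 0.0
```

Emit:
play_rows([
  [[0,0.02,-0.4],[0,0,0]],
  [[0,0,-0.2],[0,0,0]],
  [[0,0,-0.1],[0,0,0]],
  [[0,0,-0.05],[0,0,0]],
  [[0,0,0],[0,0,0]],
])

```text
t: 4.35
ee_pos: [0.5267, -0.1046, 0.0946]
tcp_rot: [0.999, -0.034, 0.0, 0.0]
wrist_force: [-0.2, -0.3, 0.1]
gripper_width: 0.349
gripper_force: 0.0
```

Emit:
play_rows([
  [[0,0,-0.05],[0,0,0]],
  [[0,0,-0.05],[0,0,0]],
  [[0,0,-0.03],[0,0,0]],
  [[0,0,0],[0,0,0]],
])

```text
t: 4.85
ee_pos: [0.5263, -0.1044, 0.0812]
tcp_rot: [0.999, -0.034, -0.0, -0.0]
wrist_force: [-0.7, 0.8, 0.2]
gripper_width: 0.353
gripper_force: 0.0
```

Emit:
play_rows([
  [[0,0,0],[0,0,0]],
  [[0,0,0],[0,0,0]],
  [[0,0,0],[0,0,0]],
  [[0,0,0],[0,0,0]],
], jaw=1)

```text
t: 5.35
ee_pos: [0.5267, -0.1033, 0.0818]
tcp_rot: [0.999, -0.034, 0.0, -0.001]
wrist_force: [-0.1, 5.6, 1.3]
gripper_width: 0.127
gripper_force: 29.4
```

Gripped: the opening matches the 12 mm bar. Real tips sit about 29 mm above the reported TCP, so I'll carry that offset. Next I compute the arc.

```bash
cat > arc.py <<'E'
import numpy as np
def pos(d): a=np.radians(4.93+d); f=.2329*np.cos(a); return np.array([.067*f,.998*f,.2329*np.sin(a)])*10
def rows(a,b,n):
    t=np.linspace(a,b,n+1); P=np.array([pos(d) for d in t]); P=np.round(P-P[0],3); print([[[round(float(v),3) for v in r],[0,0,0]] for r in np.diff(P,axis=0)])
E
python3 -c "
from arc import *
rows(0,54,12);rows(54,107.5,12)"
```

```text
[[[-0.002, -0.023, 0.181], [0, 0, 0]], [[-0.002, -0.037, 0.18], [0, 0, 0]], [[-0.003, -0.051, 0.175], [0, 0, 0]], [[-0.005, -0.064, 0.171], [0, 0, 0]], [[-0.005, -0.078, 0.166], [0, 0, 0]], [[-0.006, -0.09, 0.159], [0, 0, 0]], [[-0.007, -0.103, 0.151], [0, 0, 0]], [[-0.008, -0.114, 0.143], [0, 0, 0]], [[-0.008, -0.125, 0.133], [0, 0, 0]], [[-0.009, -0.135, 0.123], [0, 0, 0]], [[-0.01, -0.144, 0.112], [0, 0, 0]], [[-0.01, -0.152, 0.101], [0, 0, 0]]]
[[[-0.011, -0.158, 0.087], [0, 0, 0]], [[-0.011, -0.165, 0.075], [0, 0, 0]], [[-0.011, -0.17, 0.062], [0, 0, 0]], [[-0.012, -0.174, 0.048], [0, 0, 0]], [[-0.012, -0.178, 0.035], [0, 0, 0]], [[-0.012, -0.179, 0.021], [0, 0, 0]], [[-0.012, -0.181, 0.006], [0, 0, 0]], [[-0.012, -0.181, -0.007], [0, 0, 0]], [[-0.012, -0.179, -0.022], [0, 0, 0]], [[-0.012, -0.178, -0.035], [0, 0, 0]], [[-0.012, -0.174, -0.05], [0, 0, 0]], [[-0.011, -0.169, -0.062], [0, 0, 0]]]
```

Emit:
play_rows([
  [[-0.002,-0.023,0.181],[0,0,0]],
  [[-0.002,-0.037,0.18],[0,0,0]],
  [[-0.003,-0.051,0.175],[0,0,0]],
  [[-0.005,-0.064,0.171],[0,0,0]],
  [[-0.005,-0.078,0.166],[0,0,0]],
  [[-0.006,-0.09,0.159],[0,0,0]],
  [[-0.007,-0.103,0.151],[0,0,0]],
  [[-0.008,-0.114,0.143],[0,0,0]],
  [[-0.008,-0.125,0.133],[0,0,0]],
  [[-0.009,-0.135,0.123],[0,0,0]],
  [[-0.01,-0.144,0.112],[0,0,0]],
  [[-0.01,-0.152,0.101],[0,0,0]],
])

```text
t: 6.85
ee_pos: [0.5197, -0.2128, 0.2642]
tcp_rot: [0.999, -0.033, 0.001, -0.003]
wrist_force: [-1.8, 10.6, 10.7]
gripper_width: 0.122
gripper_force: 30.4
```

Emit:
play_rows([
  [[-0.011,-0.148,0.107],[0,0,0]],
  [[-0.011,-0.165,0.075],[0,0,0]],
  [[-0.011,-0.17,0.062],[0,0,0]],
  [[-0.012,-0.174,0.048],[0,0,0]],
  [[-0.012,-0.178,0.035],[0,0,0]],
  [[-0.012,-0.179,0.021],[0,0,0]],
  [[-0.012,-0.181,0.006],[0,0,0]],
  [[-0.012,-0.181,-0.007],[0,0,0]],
  [[-0.012,-0.179,-0.022],[0,0,0]],
  [[-0.012,-0.178,-0.035],[0,0,0]],
  [[-0.012,-0.174,-0.05],[0,0,0]],
  [[-0.011,-0.169,-0.062],[0,0,0]],
])

```text
t: 8.35
ee_pos: [0.505, -0.4248, 0.278]
tcp_rot: [0.999, -0.034, -0.0, -0.0]
wrist_force: [5.7, 0.6, -1.0]
gripper_width: 0.124
gripper_force: 31.8
```

Emit:
play_rows([
  [[-0.003,-0.04,-0.016],[0,0,0]],
  [[0,0,0],[0,0,0]],
])

```text
t: 8.6
ee_pos: [0.5047, -0.4284, 0.2766]
tcp_rot: [0.999, -0.035, -0.0, -0.0]
wrist_force: [4.5, -0.5, -0.1]
gripper_width: 0.127
gripper_force: 31.7
```

Emit:
play_rows([
  [[0,0,0],[0,0,0]],
  [[0,0,0],[0,0,0]],
  [[0,0,0.3],[0,0,0]],
  [[0,0,0.5],[0,0,0]],
  [[0,0.3,0.4],[0,0,0]],
  [[0,0.5,0.3],[0,0,0]],
  [[0,0.6,0],[0,0,0]],
  [[0,0.6,0],[0,0,0]],
  [[0,0.6,0],[0,0,0]],
  [[0,0.6,0],[0,0,0]],
  [[0,0.6,0],[0,0,0]],
  [[0,0,0],[0,0,0]],
], jaw=0.6)

```text
t: 10.1
ee_pos: [0.504, -0.0442, 0.428]
tcp_rot: [1.0, -0.031, 0.0, 0.0]
wrist_force: [0.2, -0.6, 0.3]
gripper_width: 0.402
gripper_force: 0.0
```

```bash
python3 - <<'E'
from h import *
s=C["side"]["img"][60:340,220:440]; t=C["top"]["img"][190:340,250:600]
s=cv2.resize(s,(400,509),interpolation=2); t=cv2.resize(t,(400,171),interpolation=2)
t2=cv2.resize(C["top"]["img"][235:335,260:360],(400,400),interpolation=2)
o=np.zeros((580,800,3),np.uint8); o[:509,:400]=s; o[:171,400:]=t; o[175:575,400:]=t2
cv2.imwrite("pics/h1.png",o)
E
```

```text
(no output)
```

View pics/h1.png

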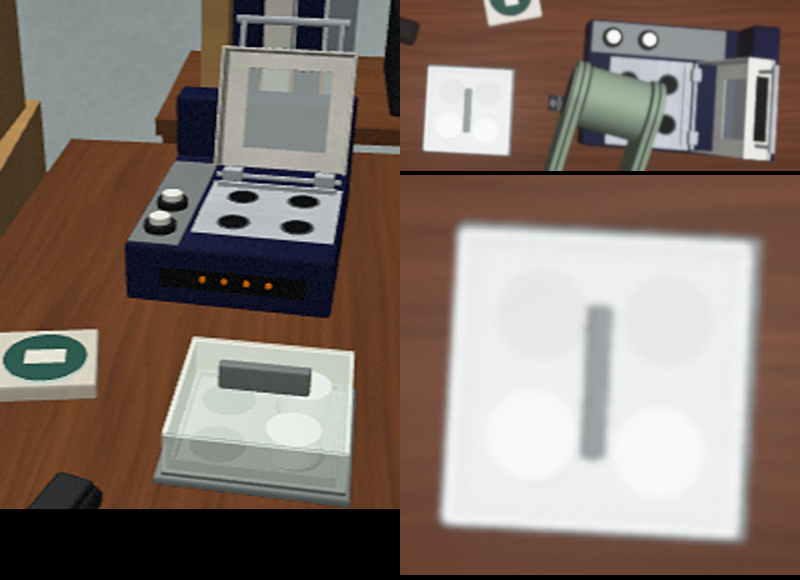

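The hood rests open and all four windows are visible. The cover hasn't moved: the rib centre is (0.4975, 0.1687) in the world frame. Approaching the rib.

Emit:
play_rows([
  [[-0.01,0.355,-0.4],[0,0,0.14]],
  [[-0.01,0.355,-0.4],[0,0,0]],
  [[-0.01,0.355,-0.4],[0,0,0]],
  [[-0.01,0.355,-0.4],[0,0,0]],
  [[-0.01,0.355,-0.4],[0,0,0]],
  [[-0.015,0.355,-0.4],[0,0,0]],
  [[0,0,-0.4],[0,0,0]],
  [[0,0,-0.3],[0,0,0]],
  [[0,0,-0.2],[0,0,0]],
  [[0,0,0],[0,0,0]],
])

```text
t: 11.45
ee_pos: [0.4969, 0.1631, 0.095]
tcp_rot: [1.0, -0.023, -0.003, 0.001]
wrist_force: [0.4, -1.0, -0.4]
gripper_width: 0.396
gripper_force: 0.0
```

```bash
python3 - <<'E'
from h import *
np.set_printoptions(precision=4,suppress=True)
c,s=np.cos(-1.638),np.sin(-1.638)
for a in [(-.058,.045),(-.058,-.045),(-.148,.045),(-.148,-.045)]:
    w=np.array([.5118+c*a[0]-s*a[1],-.3337+s*a[0]+c*a[1],.095]); print(a,w,proj("side",w))
for p in [(353.7,168.4),(386.7,171.1),(348.2,181.6),(383.4,184.9)]: print(p,atz("side",p,.095))
for p in [(190.5,245),(246,214),(346,186)]: print(atz("top",p,.02))
s=C["side"]["img"][200:340,290:430]; o=cv2.resize(s,(560,560),interpolation=2); cv2.imwrite("pics/r1.png",o)
E
```

```text
(-0.058, 0.045) [ 0.5606 -0.2789  0.095 ] [[352.9724 168.2811]]
(-0.058, -0.045) [ 0.4708 -0.2728  0.095 ] [[386.2405 170.9848]]
(-0.148, 0.045) [ 0.5666 -0.1891  0.095 ] [[347.4903 182.1012]]
(-0.148, -0.045) [ 0.4768 -0.183   0.095 ] [[382.6014 185.1363]]
(353.7, 168.4) [ 0.5586 -0.2783  0.095 ]
(386.7, 171.1) [ 0.4696 -0.2722  0.095 ]
(348.2, 181.6) [ 0.5651 -0.1923  0.095 ]
(383.4, 184.9) [ 0.4749 -0.1847  0.095 ]
[0.6062 0.4939 0.02  ]
[0.6921 0.3462 0.02  ]
[0.7718 0.0767 0.02  ]
```

View pics/r1.png

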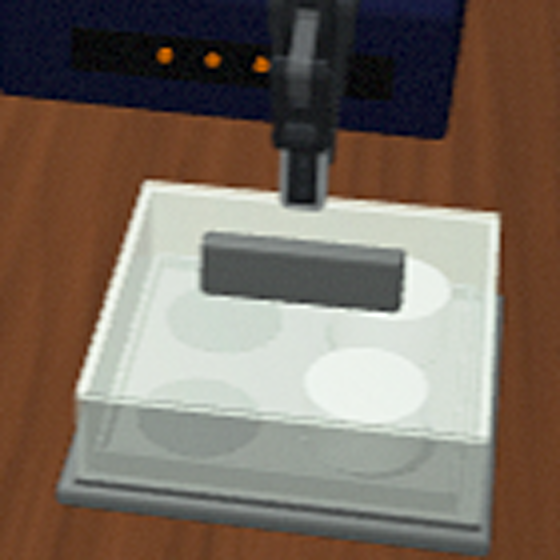

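The picture shows the tips just above the rib, centred on its length, with the two solid discs beneath. Descending onto the rib.

Emit:
play_rows([
  [[0,0.05,-0.1],[0,0,0]],
  [[0,0,-0.2],[0,0,0]],
  [[0,0,-0.15],[0,0,0]],
  [[0,0,-0.08],[0,0,0]],
  [[0,0,0],[0,0,0]],
])

```text
t: 12.18
ee_pos: [0.4978, 0.1703, 0.0437]
tcp_rot: [1.0, -0.022, -0.001, 0.0]
wrist_force: [0.1, -0.4, -0.3]
gripper_width: 0.398
gripper_force: 0.0
```

Emit:
play_rows([
  [[0,0,0],[0,0,0]],
  [[0,0,0],[0,0,0]],
  [[0,0,0],[0,0,0]],
  [[0,0,0],[0,0,0]],
], jaw=1, squeeze=50)

```text
t: 12.68
ee_pos: [0.4991, 0.1705, 0.0451]
tcp_rot: [1.0, -0.022, 0.001, -0.0]
wrist_force: [0.1, 1.4, 3.3]
gripper_width: 0.175
gripper_force: 51.7
```

Emit:
play_rows([
  [[0,0,0.1],[0,0,0]],
  [[0,0,0.2],[0,0,0]],
  [[0,0,0.3],[0,0,0]],
  [[0,0,0.4],[0,0,0]],
  [[0,0,0.2],[0,0,0]],
  [[-0.14,0.2,0],[0,0,0]],
  [[-0.28,0.4,0],[0,0,0]],
  [[-0.35,0.5,0],[0,0,0]],
  [[-0.35,0.5,0],[0,0,0]],
  [[-0.28,0.4,0],[0,0,0]],
  [[-0.28,0.4,0],[0,0,0]],
  [[0,0.1,0],[0,0,0]],
])

```text
t: 14.18
ee_pos: [0.3273, 0.4217, 0.1638]
tcp_rot: [1.0, -0.02, -0.001, 0.0]
wrist_force: [0.0, -0.2, -3.5]
gripper_width: 0.17
gripper_force: 51.0
```

Emit:
play_rows([
  [[0,0,-0.4],[0,0,0]],
  [[0,0,-0.4],[0,0,0]],
  [[0,0,-0.25],[0,0,0]],
  [[0,0,-0.1],[0,0,0]],
  [[0,0,-0.06],[0,0,0]],
  [[0,0,-0.04],[0,0,0]],
  [[0,0,-0.03],[0,0,0]],
  [[0,0,0],[0,0,0]],
])

```text
t: 15.18
ee_pos: [0.3305, 0.4205, 0.0367]
tcp_rot: [1.0, -0.022, 0.0, -0.0]
wrist_force: [-0.7, 0.8, -2.1]
gripper_width: 0.171
gripper_force: 51.0
```

Emit:
play_rows([
  [[0,0,-0.015],[0,0,0]],
  [[0,0,-0.01],[0,0,0]],
  [[0,0,0],[0,0,0]],
])

```text
t: 15.55
ee_pos: [0.3307, 0.4207, 0.0351]
tcp_rot: [1.0, -0.022, 0.0, -0.0]
wrist_force: [-2.6, -2.3, 5.2]
gripper_width: 0.174
gripper_force: 52.2
```

Emit:
play_rows([
  [[0,0,0],[0,0,0]],
  [[0,0,0],[0,0,0]],
  [[0,0,0],[0,0,0]],
  [[0,0,0.3],[0,0,0]],
  [[0,0,0.5],[0,0,0.5]],
  [[0,0,0.6],[0,0,1]],
  [[0,0,0.3],[0,0,1]],
], jaw=0.6)

```text
t: 16.42
ee_pos: [0.3317, 0.4217, 0.2079]
tcp_rot: [0.98, 0.198, 0.003, -0.002]
wrist_force: [0.2, -0.3, 0.3]
gripper_width: 0.404
gripper_force: 0.0
```

```bash
python3 - <<'E'
from h import *
t=cv2.resize(C["top"]["img"][235:335,260:360],(400,400),interpolation=2)
s=cv2.resize(C["side"]["img"][235:345,295:425],(390,330),interpolation=2)
o=np.zeros((400,800,3),np.uint8); o[:,:400]=t; o[:330,405:795]=s; cv2.imwrite("pics/d1.png",o)
E
```

```text
(no output)
```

View pics/d1.png

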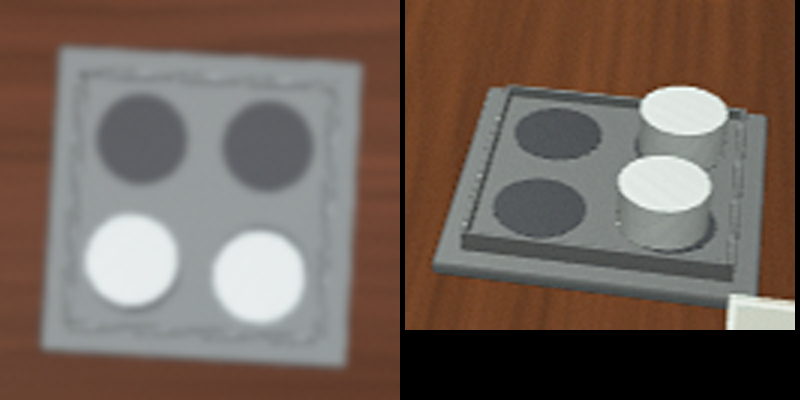

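Exactly two discs, uncovered and upright; the dark spots are empty tray marks. Top-view disc tops are at px (292.8,300) and (324.7,304.3), side-view at (381.3,296.7) and (387.7,271.7).

```bash
cat > disc.py <<'E'
from h import *
np.set_printoptions(precision=4,suppress=True)
def blobs(box):
    x0,y0,x1,y1=box; g=cv2.cvtColor(C["top"]["img"],cv2.COLOR_BGR2GRAY)[y0:y1,x0:x1]
    n,l,st,ce=cv2.connectedComponentsWithStats((g>205).astype(np.uint8))
    return [(ce[i]+[x0,y0],st[i,4]) for i in range(1,n) if 150<st[i,4]<800]
E
python3 - <<'E'
from disc import *
for c,a in blobs((262,235,352,330)): print(c,a,atz("top",c,.048))
print(tri((381.3,296.7),(292.8,300)),tri((387.7,271.7),(324.7,304.3)))
cc=np.array([(60,46),(362,63),(346,366),(42,350)])/4+[260,235]
q=np.array([atz("top",p,.01) for p in cc]); print(q.mean(0),np.linalg.norm(q-np.roll(q,1,0),axis=1),np.degrees(np.arctan2(*(q[0]-q[3])[1::-1])),np.degrees(np.arctan2(*(q[1]-q[2])[1::-1])))
o=get_obs(); print(o["ee_pos"],o["joint_pos"])
E
```

```text
[292.4249 299.4249] 386 [0.464  0.2146 0.048 ]
[324.2739 303.7778] 387 [0.4536 0.1306 0.048 ]
(array([0.461 , 0.2137, 0.0453]), np.float64(0.5457708120189295)) (array([0.4514, 0.1295, 0.0467]), np.float64(0.34145487892016035))
[0.499  0.1689 0.01  ] [0.2049 0.2049 0.204  0.2043] -2.248788670594766 -2.409623988179731
[0.3303 0.4203 0.2037] [ 0.7428  0.117   1.6361 -0.      1.3879  1.9233]
```

Emit:
play_rows([
  [[0.152,-0.364,0],[0,0,0.813]],
  [[0.152,-0.364,0],[0,0,0.813]],
  [[0.152,-0.364,0],[0,0,0.813]],
  [[0.152,-0.364,0],[0,0,0.813]],
  [[0.152,-0.364,0],[0,0,0.813]],
  [[0.152,-0.364,-0.2],[0,0,0.813]],
  [[0.152,-0.364,-0.4],[0,0,0.813]],
  [[0.152,-0.364,-0.4],[0,0,0.813]],
  [[0,0,-0.3],[0,0,0]],
  [[0,0,0],[0,0,0]],
], jaw=0)

```text
t: 17.88
ee_pos: [0.447, 0.1281, 0.0692]
tcp_rot: [0.723, 0.691, -0.004, -0.004]
wrist_force: [-0.4, 0.0, 1.1]
gripper_width: 1.0
gripper_force: 0.0
```

```bash
python3 - <<'E'
from h import *
for i in range(3):
    o=get_obs(); print(o["ee_pos"],o["joint_pos"][5])
q=o["tcp_rot"]; R=Ro.from_quat(q).as_matrix(); print(np.degrees(np.arctan2(R[1,1],R[0,1])))
s=C["side"]["img"][170:330,310:430]; t=C["top"]["img"][235:335,260:360]
a=cv2.resize(s,(450,600),interpolation=2); 
for q in proj("side",[[.4525,.13,.048],[.4525,.13,.016],[.4925,.13,.024+.079],[.41,.13,.024+.079]]): cv2.circle(a,tuple(int(v*3.75) for v in q-[310,170]),4,(0,0,255),1)
cv2.imwrite("pics/e1.png",a)
E
```

```text
[0.45091887 0.12918222 0.07298646] 0.13809977920655536
[0.45091887 0.12918222 0.07298646] 0.13809977920655536
[0.45091887 0.12918222 0.07298646] 0.13809977920655536
-2.520049738348199
```

View pics/e1.png

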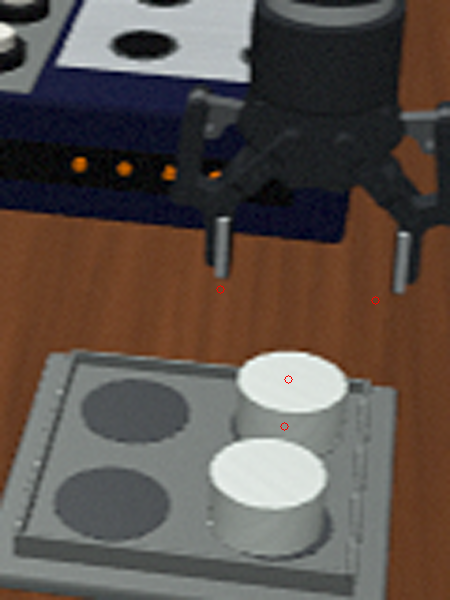

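Three views remain to spare. The open tips straddle the farther disc at (221,277) and (400,290), about 5 mm off in x. I'll correct that while descending.

Emit:
play_rows([
  [[0.05,0.005,-0.2],[0,0,0]],
  [[0,0,-0.25],[0,0,0]],
  [[0,0,-0.2],[0,0,0]],
  [[0,0,-0.1],[0,0,0]],
  [[0,0,-0.05],[0,0,0]],
  [[0,0,0],[0,0,0]],
])

```text
t: 18.73
ee_pos: [0.4574, 0.1298, -0.0057]
tcp_rot: [0.722, 0.692, 0.0, 0.0]
wrist_force: [0.9, -0.4, -0.0]
gripper_width: 0.998
gripper_force: 0.0
```

Emit:
play_rows([
  [[0,0,0],[0,0,0]],
  [[0,0,0],[0,0,0]],
  [[0,0,0],[0,0,0]],
  [[0,0,0],[0,0,0]],
], jaw=1, squeeze=50)

```text
t: 19.23
ee_pos: [0.4572, 0.1297, -0.0051]
tcp_rot: [0.722, 0.692, 0.0, 0.0]
wrist_force: [-2.0, -0.6, 5.8]
gripper_width: 0.679
gripper_force: 53.3
```

Emit:
play_rows([
  [[0,0,0.1],[0,0,0]],
  [[0,0,0.2],[0,0,0]],
  [[0,0,0.35],[0,0,0]],
  [[0,0,0.4],[0,0,0]],
  [[0,0,0.3],[0,0,0]],
  [[0.02,-0.2,0],[0,0,-0.9]],
  [[0.03,-0.35,0],[0,0,-0.9]],
  [[0.03,-0.4,0],[0,0,-0.9]],
  [[0.03,-0.4,0],[0,0,-0.9]],
  [[0.03,-0.4,0],[0,0,-0.9]],
  [[0.03,-0.4,0],[0,0,-0.9]],
  [[0.02,-0.3,0],[0,0,-0.9]],
])

```text
t: 20.72
ee_pos: [0.4758, -0.1171, 0.1291]
tcp_rot: [0.978, 0.209, 0.0, 0.0]
wrist_force: [0.0, -0.1, -1.7]
gripper_width: 0.676
gripper_force: 54.5
```

Emit:
play_rows([
  [[0,-0.3,0],[0,0,-0.9]],
  [[0,-0.25,0],[0,0,-0.9]],
  [[0,-0.137,0],[0,0,-0.9]],
  [[0,0,0],[0,0,-0.14]],
  [[0,0,-0.2],[0,0,0]],
  [[0,0,0],[0,0,0]],
  [[0,0,0],[0,0,0]],
])

```text
t: 21.6
ee_pos: [0.476, -0.1836, 0.1092]
tcp_rot: [0.999, -0.033, 0.0, -0.0]
wrist_force: [-0.5, 0.2, -1.4]
gripper_width: 0.678
gripper_force: 54.4
```

Emit:
play_rows([
  [[0,0,-0.15],[0,0,0]],
  [[0,0,-0.1],[0,0,0]],
  [[0,0,-0.06],[0,0,0]],
  [[0,0,-0.03],[0,0,0]],
  [[0,0,0],[0,0,0]],
  [[0,0,0],[0,0,0]],
])

```text
t: 22.35
ee_pos: [0.4762, -0.1843, 0.0751]
tcp_rot: [0.999, -0.034, 0.0, 0.0]
wrist_force: [1.1, 0.9, -1.2]
gripper_width: 0.679
gripper_force: 54.5
```

Emit:
play_rows([
  [[0,0,-0.01],[0,0,0]],
  [[0,0,-0.01],[0,0,0]],
  [[0,0,0],[0,0,0]],
])

```text
t: 22.72
ee_pos: [0.4762, -0.1843, 0.0739]
tcp_rot: [0.999, -0.034, 0.0, 0.0]
wrist_force: [-1.7, 1.6, 5.6]
gripper_width: 0.681
gripper_force: 55.2
```

Emit:
play_rows([
  [[0,0,0],[0,0,0]],
  [[0,0,0],[0,0,0]],
  [[0,0,0.05],[0,0,0]],
  [[0,0,0.3],[0,0,0]],
  [[0,0,0.5],[0,0,0]],
  [[0,0.3,0.1],[0,0,0.9]],
  [[0,0.5,0],[0,0,0.9]],
  [[0,0.5,0],[0,0,0.9]],
  [[-0.03,0.5,0],[0,0,0.9]],
  [[-0.03,0.5,0],[0,0,0.9]],
  [[-0.03,0.5,0],[0,0,0.9]],
  [[-0.03,0.3,0],[0,0,0.9]],
], jaw=0)

```text
t: 24.22
ee_pos: [0.4636, 0.1281, 0.1682]
tcp_rot: [0.868, 0.496, 0.0, -0.0]
wrist_force: [0.3, 0.0, 0.6]
gripper_width: 1.003
gripper_force: 0.0
```

```bash
python3 - <<'E'
from disc import *
for c,a in blobs((262,235,352,330)): print("tray",c,a,atz("top",c,.048))
for c,a in blobs((410,245,520,325)): print("stage",c,a,atz("top",c,.127))
print(get_obs()["ee_pos"])
b=C["side"]["img"]; 
o=np.hstack([cv2.resize(b[130:230,300:440],(400,286),interpolation=2),cv2.resize(b[235:345,295:425],(338,286),interpolation=2)])
t=cv2.resize(C["top"]["img"][190:340,250:600],(700,300),interpolation=2)
o2=np.zeros((590,800,3),np.uint8); o2[:286,:738]=o; o2[288:588,:700]=t
cv2.imwrite("pics/f1.png",o2)
E
```

```text
stage [450.0353 297.0146] 481 [ 0.4761 -0.1853  0.127 ]
[0.4634 0.1285 0.1681]
```

View pics/f1.png

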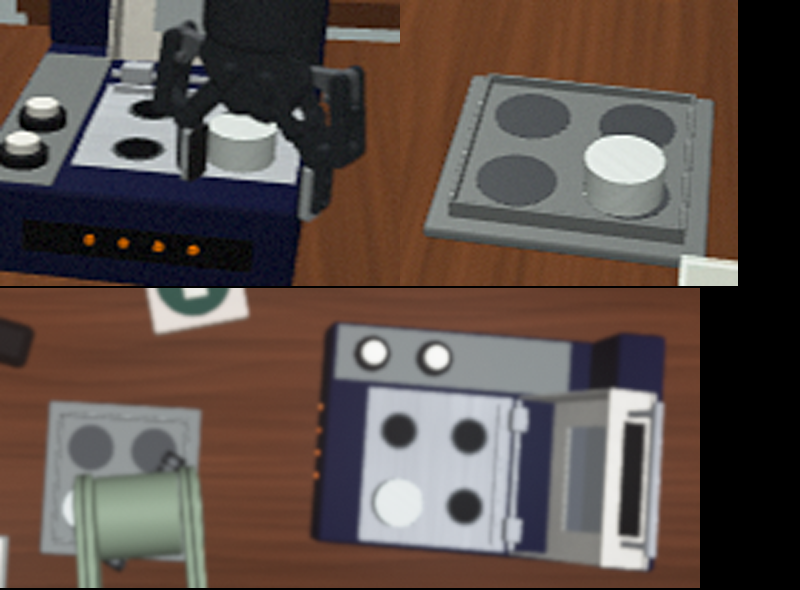

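The first disc sits centred on the robot-side front window; the second is unmoved on the tray, side px (381,296.5). Fetching it now.

Emit:
play_rows([
  [[-0.015,0.25,0],[0,0,0.9]],
  [[0,0.25,0],[0,0,0.9]],
  [[0,0.2,0],[0,0,0.9]],
  [[0,0.157,0],[0,0,0.14]],
  [[0,0,-0.4],[0,0,0]],
  [[0,0,-0.4],[0,0,0]],
  [[0,0,-0.4],[0,0,0]],
  [[0,0,-0.3],[0,0,0]],
  [[0,0,-0.15],[0,0,0]],
  [[0,0,-0.085],[0,0,0]],
  [[0,0,0],[0,0,0]],
])

```text
t: 25.7
ee_pos: [0.4628, 0.2116, -0.0054]
tcp_rot: [0.723, 0.691, 0.0, 0.0]
wrist_force: [0.1, 0.2, 0.3]
gripper_width: 1.005
gripper_force: 0.0
```

Emit:
play_rows([
  [[0,0,0],[0,0,0]],
  [[0,0,0],[0,0,0]],
  [[0,0,0],[0,0,0]],
  [[0,0,0],[0,0,0]],
], jaw=1)

```text
t: 26.2
ee_pos: [0.4636, 0.212, -0.0039]
tcp_rot: [0.722, 0.692, 0.001, 0.001]
wrist_force: [0.1, -1.0, 4.6]
gripper_width: 0.679
gripper_force: 53.4
```

Emit:
play_rows([
  [[0,0,0.1],[0,0,0]],
  [[0,0,0.25],[0,0,0]],
  [[0,0,0.4],[0,0,0]],
  [[0,0,0.4],[0,0,0]],
  [[0.05,-0.2,0.25],[0,0,-0.9]],
  [[0.1,-0.4,0],[0,0,-0.9]],
  [[0.11,-0.45,0],[0,0,-0.9]],
  [[0.11,-0.45,0],[0,0,-0.9]],
  [[0.11,-0.45,0],[0,0,-0.9]],
  [[0.11,-0.45,0],[0,0,-0.9]],
  [[0.11,-0.45,0],[0,0,-0.9]],
  [[0.11,-0.4,0],[0,0,-0.9]],
])

```text
t: 27.7
ee_pos: [0.5433, -0.115, 0.1347]
tcp_rot: [0.991, 0.132, 0.0, 0.0]
wrist_force: [0.1, -0.7, -1.6]
gripper_width: 0.68
gripper_force: 54.4
```

Emit:
play_rows([
  [[0.1,-0.4,0],[0,0,-0.9]],
  [[0.07,-0.25,0],[0,0,-0.9]],
  [[0.028,-0.125,0],[0,0,-0.14]],
  [[0,0,-0.2],[0,0,0]],
  [[0,0,0],[0,0,0]],
  [[0,0,0],[0,0,0]],
])

```text
t: 28.45
ee_pos: [0.5632, -0.1902, 0.1146]
tcp_rot: [0.999, -0.033, -0.0, -0.0]
wrist_force: [0.1, 0.2, -1.0]
gripper_width: 0.678
gripper_force: 54.4
```

Emit:
play_rows([
  [[0.01,0,-0.15],[0,0,0]],
  [[0,0,-0.1],[0,0,0]],
  [[0,0,-0.08],[0,0,0]],
  [[0,0,-0.04],[0,0,0]],
  [[0,0,-0.02],[0,0,0]],
  [[0,0,0],[0,0,0]],
])

```text
t: 29.2
ee_pos: [0.5645, -0.1911, 0.0755]
tcp_rot: [0.999, -0.034, 0.0, 0.0]
wrist_force: [0.5, 0.5, -2.4]
gripper_width: 0.675
gripper_force: 54.4
```

Emit:
play_rows([
  [[0,0,-0.01],[0,0,0]],
  [[0,0,-0.01],[0,0,0]],
  [[0,0,0],[0,0,0]],
])

```text
t: 29.58
ee_pos: [0.5647, -0.1912, 0.0751]
tcp_rot: [0.999, -0.034, 0.001, 0.0]
wrist_force: [-5.0, 2.1, 5.5]
gripper_width: 0.68
gripper_force: 55.2
```

Emit:
play_rows([
  [[0,0,0],[0,0,0]],
  [[0,0,0],[0,0,0]],
  [[0,0,0.05],[0,0,0]],
  [[0,0,0.35],[0,0,0]],
  [[0,0.1,0.55],[0,0,0]],
  [[0,0.3,0.5],[0,0,0]],
  [[0,0.3,0.5],[0,0,0]],
  [[0,0.3,0.5],[0,0,0]],
  [[0,0,0.55],[0,0,0]],
  [[0,0,0.45],[0,0,0]],
  [[0,0,0],[0,0,0]],
], jaw=0)

```text
t: 30.95
ee_pos: [0.5659, -0.0912, 0.4244]
tcp_rot: [0.999, -0.034, 0.005, 0.002]
wrist_force: [0.3, -0.2, -0.4]
gripper_width: 1.0
gripper_force: 0.0
```

```bash
python3 - <<'E'
from disc import *
for c,a in blobs((410,245,520,325)): print("stage",c,a,atz("top",c,.127))
g=cv2.cvtColor(C["top"]["img"],cv2.COLOR_BGR2GRAY)[245:325,425:500]
n,l,st,ce=cv2.connectedComponentsWithStats((g<70).astype(np.uint8))
for i in range(1,n):
  if 60<st[i,4]<400: print("dark",ce[i]+[425,245],st[i],atz("top",ce[i]+[425,245],.095))
print(atz("top",(449.5,261),.095))
print(get_obs()["ee_pos"])
# cover blob
hsv=cv2.cvtColor(C["top"]["img"],cv2.COLOR_BGR2GRAY)
t=cv2.resize(C["top"]["img"][190:340,170:600],(800,279),interpolation=2)
s=cv2.resize(C["side"]["img"][60:420,150:500],(310,318),interpolation=2)
o=np.zeros((600,800,3),np.uint8);o[:279]=t;o[280:598,:310]=s
o[280:598,320:798]=cv2.resize(C["top"]["img"][230:430,140:441],(478,318),interpolation=2)
cv2.imwrite("pics/z1.png",o)
E
```

```text
stage [449.8301 297.0301] 465 [ 0.4761 -0.1848  0.127 ]
[ 0.5679 -0.19    0.095 ]
[ 0.5642 -0.0909  0.4185]
```

Emit:
play_rows([
  [[-0.086,-0.484,0],[0,0,0]],
  [[-0.086,-0.484,0],[0,0,0]],
  [[-0.086,-0.484,0],[0,0,0]],
  [[-0.086,-0.484,0],[0,0,0]],
  [[-0.086,-0.484,0],[0,0,0]],
  [[-0.086,-0.484,0],[0,0,0]],
  [[-0.084,-0.481,0],[0,0,0]],
  [[0,0,0],[0,0,0]],
  [[0,0,0],[0,0,0]],
], jaw=0.6)

```text
t: 32.17
ee_pos: [0.5038, -0.4289, 0.4159]
tcp_rot: [0.999, -0.034, -0.001, -0.002]
wrist_force: [0.2, 0.3, -0.9]
gripper_width: 0.399
gripper_force: 0.0
```

```bash
python3 - <<'E'
from disc import *
for c,a in blobs((410,245,520,325)): print("stage",c,a,atz("top",c,.127))
g=cv2.cvtColor(C["top"]["img"],cv2.COLOR_BGR2GRAY)[245:325,425:500]
n,l,st,ce=cv2.connectedComponentsWithStats((g<90).astype(np.uint8))
for i in range(1,n):
  if 60<st[i,4]<500: print("dark",ce[i]+[425,245],st[i],atz("top",ce[i]+[425,245],.095))
print(get_obs()["ee_pos"])
E
```

```text
stage [452.5011 260.5875] 463 [ 0.5674 -0.1917  0.127 ]
stage [451.2749 297.5118] 553 [ 0.4749 -0.1884  0.127 ]
dark [484.0847 263.8148] [ 52  11  15  16 189] [ 0.5617 -0.2786  0.095 ]
dark [481.8482 298.9372] [ 50  46  15  16 191] [ 0.4719 -0.2724  0.095 ]
[ 0.5045 -0.4281  0.4176]
```

Both discs cover their windows within about 2 mm. Gripping the bar to close the hood.

Emit:
play_rows([
  [[0,0,-0.5],[0,0,0]],
  [[0,0,-0.4],[0,0,0]],
  [[0,0,-0.3],[0,0,0]],
  [[0,0,-0.15],[0,0,0]],
  [[0,0,-0.07],[0,0,0]],
  [[0,0,0],[0,0,0]],
])

```text
t: 33.02
ee_pos: [0.5046, -0.4294, 0.2772]
tcp_rot: [0.999, -0.034, 0.0, 0.0]
wrist_force: [0.2, -0.3, 1.3]
gripper_width: 0.397
gripper_force: 0.0
```

Emit:
play_rows([
  [[0,0,0],[0,0,0]],
  [[0,0,0],[0,0,0]],
  [[0,0,0],[0,0,0]],
  [[0,0,0],[0,0,0]],
], jaw=1, squeeze=30)

```text
t: 33.52
ee_pos: [0.5049, -0.4286, 0.2782]
tcp_rot: [0.999, -0.034, 0.001, -0.0]
wrist_force: [-0.6, 5.5, 5.7]
gripper_width: 0.122
gripper_force: 30.1
```

```bash
python3 -c "
from arc import *
rows(108.9,66,10);rows(66,22,11);rows(22,0,8)"
```

```text
[[[0.011, 0.162, 0.064], [0, 0, 0]], [[0.011, 0.166, 0.053], [0, 0, 0]], [[0.011, 0.169, 0.039], [0, 0, 0]], [[0.012, 0.172, 0.027], [0, 0, 0]], [[0.012, 0.174, 0.014], [0, 0, 0]], [[0.011, 0.174, 0.0], [0, 0, 0]], [[0.012, 0.173, -0.012], [0, 0, 0]], [[0.011, 0.172, -0.025], [0, 0, 0]], [[0.012, 0.17, -0.039], [0, 0, 0]], [[0.011, 0.167, -0.05], [0, 0, 0]]]
[[[0.01, 0.151, -0.058], [0, 0, 0]], [[0.01, 0.147, -0.069], [0, 0, 0]], [[0.01, 0.142, -0.079], [0, 0, 0]], [[0.009, 0.136, -0.089], [0, 0, 0]], [[0.008, 0.13, -0.098], [0, 0, 0]], [[0.009, 0.122, -0.107], [0, 0, 0]], [[0.007, 0.114, -0.115], [0, 0, 0]], [[0.007, 0.107, -0.123], [0, 0, 0]], [[0.007, 0.097, -0.13], [0, 0, 0]], [[0.006, 0.088, -0.136], [0, 0, 0]], [[0.005, 0.079, -0.142], [0, 0, 0]]]
[[[0.003, 0.048, -0.101], [0, 0, 0]], [[0.003, 0.043, -0.103], [0, 0, 0]], [[0.003, 0.039, -0.105], [0, 0, 0]], [[0.002, 0.033, -0.107], [0, 0, 0]], [[0.002, 0.028, -0.108], [0, 0, 0]], [[0.001, 0.023, -0.109], [0, 0, 0]], [[0.002, 0.017, -0.111], [0, 0, 0]], [[0.0, 0.012, -0.111], [0, 0, 0]]]
```

Emit:
play_rows([
  [[0.011,0.162,0.064],[0,0,0]],
  [[0.011,0.166,0.053],[0,0,0]],
  [[0.011,0.169,0.039],[0,0,0]],
  [[0.012,0.172,0.027],[0,0,0]],
  [[0.012,0.174,0.014],[0,0,0]],
  [[0.011,0.174,0.0],[0,0,0]],
  [[0.012,0.173,-0.012],[0,0,0]],
  [[0.011,0.172,-0.025],[0,0,0]],
  [[0.012,0.17,-0.039],[0,0,0]],
  [[0.011,0.167,-0.05],[0,0,0]],
])

```text
t: 34.78
ee_pos: [0.516, -0.2579, 0.2827]
tcp_rot: [0.999, -0.034, 0.0, -0.0]
wrist_force: [4.8, -2.2, 0.5]
gripper_width: 0.122
gripper_force: 32.2
```

Emit:
play_rows([
  [[0.005,0.151,-0.058],[0,0,0]],
  [[0.008,0.147,-0.069],[0,0,0]],
  [[0.01,0.142,-0.079],[0,0,0]],
  [[0.009,0.136,-0.089],[0,0,0]],
  [[0.008,0.13,-0.098],[0,0,0]],
  [[0.009,0.122,-0.107],[0,0,0]],
  [[0.007,0.114,-0.115],[0,0,0]],
  [[0.007,0.107,-0.123],[0,0,0]],
  [[0.007,0.097,-0.13],[0,0,0]],
  [[0.006,0.088,-0.136],[0,0,0]],
  [[0.005,0.079,-0.142],[0,0,0]],
])

```text
t: 36.15
ee_pos: [0.523, -0.1269, 0.1673]
tcp_rot: [0.999, -0.034, -0.001, -0.001]
wrist_force: [4.9, 0.5, -1.8]
gripper_width: 0.123
gripper_force: 32.1
```

Emit:
play_rows([
  [[0.003,0.048,-0.101],[0,0,0]],
  [[0.003,0.043,-0.103],[0,0,0]],
  [[0.003,0.039,-0.105],[0,0,0]],
  [[0.002,0.033,-0.107],[0,0,0]],
  [[0.002,0.028,-0.108],[0,0,0]],
  [[0.001,0.023,-0.109],[0,0,0]],
  [[0.002,0.013,-0.085],[0,0,0]],
  [[0.0,0.01,-0.06],[0,0,0]],
  [[0.0,0.006,-0.05],[0,0,0]],
  [[0,0,-0.02],[0,0,0]],
  [[0,0,0],[0,0,0]],
])

```text
t: 37.52
ee_pos: [0.5245, -0.1035, 0.0835]
tcp_rot: [0.999, -0.034, -0.001, -0.0]
wrist_force: [-2.6, 5.5, -1.4]
gripper_width: 0.12
gripper_force: 33.3
```

Emit:
play_rows([
  [[0,-0.005,-0.01],[0,0,0]],
  [[0,0,-0.01],[0,0,0]],
  [[0,0,-0.01],[0,0,0]],
  [[0,0,0],[0,0,0]],
])

```text
t: 38.02
ee_pos: [0.5245, -0.1032, 0.0813]
tcp_rot: [0.999, -0.034, -0.001, -0.001]
wrist_force: [-2.4, 6.9, 1.2]
gripper_width: 0.125
gripper_force: 33.8
```

Emit:
play_rows([
  [[0,0,-0.01],[0,0,0]],
  [[0,0,-0.01],[0,0,0]],
  [[0,0,0],[0,0,0]],
])

```text
t: 38.4
ee_pos: [0.5246, -0.1033, 0.0811]
tcp_rot: [0.999, -0.034, -0.001, -0.001]
wrist_force: [-7.7, 8.7, 11.7]
gripper_width: 0.122
gripper_force: 34.8
```

Emit:
play_rows([
  [[0,0,0],[0,0,0]],
  [[0,0,0],[0,0,0]],
  [[0,0,0.2],[0,0,0]],
  [[0,0,0.5],[0,0,0]],
  [[0,0,0.4],[0,0,0]],
  [[0.25,-0.1,0],[0,0,0]],
  [[0.35,-0.1,0],[0,0,0]],
  [[0.35,-0.1,0],[0,0,0]],
  [[0.3,-0.1,0],[0,0,0]],
  [[0.15,-0.115,0],[0,0,0]],
  [[0,0,0],[0,0,0]],
], jaw=0.6)

```text
t: 39.78
ee_pos: [0.6661, -0.1575, 0.1884]
tcp_rot: [0.999, -0.035, 0.0, 0.0]
wrist_force: [0.1, 0.4, 0.2]
gripper_width: 0.4
gripper_force: 0.0
```

Emit:
play_rows([
  [[0,0,-0.3],[0,0,0]],
  [[0,0,-0.25],[0,0,0]],
  [[0,0,-0.1],[0,0,0]],
  [[0,0,0],[0,0,0]],
  [[0,0,0],[0,0,0]],
], jaw=1)

```text
t: 40.4
ee_pos: [0.6662, -0.1563, 0.1256]
tcp_rot: [0.999, -0.034, 0.001, 0.0]
wrist_force: [0.5, -0.1, 0.1]
gripper_width: 0.003
gripper_force: 0.0
```

Emit:
play_rows([
  [[0,0.01,-0.2],[0,0,0]],
  [[0,0,-0.15],[0,0,0]],
  [[0,0,-0.04],[0,0,0]],
  [[0,0,-0.03],[0,0,0]],
  [[0,0,0],[0,0,0]],
])

```text
t: 41.02
ee_pos: [0.6652, -0.1548, 0.0823]
tcp_rot: [0.999, -0.034, -0.0, -0.0]
wrist_force: [-2.0, 0.9, 3.2]
gripper_width: 0.001
gripper_force: 1.6
```

Contact (3 N); pressing on to the bottom.

Emit:
play_rows([
  [[0,0,-0.03],[0,0,0]],
  [[0,0,-0.03],[0,0,0]],
  [[0,0,0],[0,0,0]],
])

```text
t: 41.4
ee_pos: [0.666, -0.1551, 0.0793]
tcp_rot: [0.999, -0.034, 0.001, 0.0]
wrist_force: [-5.8, 2.2, 12.4]
gripper_width: -0.002
gripper_force: 6.6
```

Emit:
play_rows([
  [[0,0,-0.02],[0,0,0]],
  [[0,0,0],[0,0,0]],
  [[0,0,0],[0,0,0]],
])

```text
t: 41.78
ee_pos: [0.6661, -0.1551, 0.0791]
tcp_rot: [0.999, -0.034, 0.001, 0.0]
wrist_force: [-9.3, 3.3, 19.0]
gripper_width: -0.001
gripper_force: 9.9
```

Emit:
play_rows([
  [[0,0,0.3],[0,0,0]],
  [[0,0,0.5],[0,0,0]],
  [[0,0,0.55],[0,0,0]],
  [[-0.2,0.4,0.4],[0,0,0]],
  [[-0.3,0.5,0],[0,0,0]],
  [[-0.3,0.5,0],[0,0,0]],
  [[-0.3,0.5,0],[0,0,0]],
  [[-0.3,0.5,0],[0,0,0]],
  [[-0.35,0.5,0],[0,0,0]],
  [[-0.35,0.5,0],[0,0,0]],
  [[-0.35,0.5,0],[0,0,0]],
  [[-0.35,0.5,0],[0,0,0]],
], jaw=0.6)

```text
t: 43.28
ee_pos: [0.3846, 0.2867, 0.249]
tcp_rot: [0.999, -0.034, 0.001, -0.001]
wrist_force: [0.8, 1.1, 0.2]
gripper_width: 0.401
gripper_force: 0.0
```

Emit:
play_rows([
  [[0.3,-0.5,0],[0,0,0]],
  [[0.3,-0.5,0],[0,0,0]],
  [[0.3,-0.5,0],[0,0,0]],
  [[0.1,-0.5,0],[0,0,0]],
  [[0,0,0],[0,0,0]],
])

```text
t: 43.9
ee_pos: [0.4865, 0.0821, 0.2487]
tcp_rot: [0.999, -0.037, 0.001, 0.0]
wrist_force: [-0.4, 0.1, 0.3]
gripper_width: 0.397
gripper_force: 0.0
```

```bash
python3 - <<'E'
from h import *
print(proj("top",[.3307,.4205,.085]),proj("side",[.3307,.4205,.085]),proj("side",[.5,.17,.01]))
T=C["top"]["img"]; S=C["side"]["img"]
o=np.zeros((600,800,3),np.uint8)
o[:330,:396]=cv2.resize(T[290:400,150:282],(396,330),interpolation=2)   # 3x
o[:330,400:799]=cv2.resize(S[310:420,400:533],(399,330),interpolation=2) # 3x
o[332:600,:396]=cv2.resize(T[190:340,250:471],(396,268),interpolation=2)
o[332:600,400:799]=cv2.resize(S[120:260,270:478],(399,268),interpolation=2)
cv2.imwrite("pics/k1.png",o)
E
```

```text
[[209.86065206 351.01026766]] [[462.79755575 366.11709433]] [[361.6843674  295.76561755]]
```

View pics/k1.png

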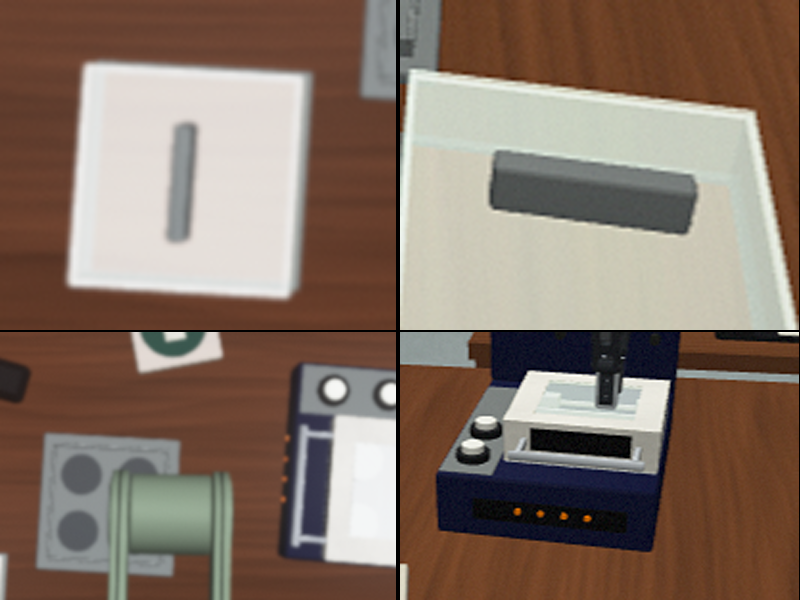

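The cover hasn't moved: rib centre at top px (210.7,351) against a predicted (209.9,351). The hood is shut and the tray empty. Fetching the cover.

Emit:
play_rows([
  [[-0.195,0.423,0],[0,0,0.16]],
  [[-0.195,0.423,0],[0,0,0]],
  [[-0.195,0.423,0],[0,0,0]],
  [[-0.195,0.423,0],[0,0,0]],
  [[-0.195,0.423,0],[0,0,0]],
  [[-0.195,0.423,0],[0,0,0]],
  [[-0.195,0.423,0],[0,0,0]],
  [[-0.193,0.423,0],[0,0,0]],
  [[0,0,-0.5],[0,0,0]],
  [[0,0,-0.5],[0,0,0]],
  [[0,0,-0.3],[0,0,0]],
  [[0,0,0],[0,0,0]],
])

```text
t: 45.5
ee_pos: [0.326, 0.4226, 0.116]
tcp_rot: [1.0, -0.019, -0.003, 0.002]
wrist_force: [-0.3, 0.0, 0.9]
gripper_width: 0.403
gripper_force: 0.0
```

Emit:
play_rows([
  [[0,0,-0.4],[0,0,0]],
  [[0,0,-0.25],[0,0,0]],
  [[0,0,-0.12],[0,0,0]],
  [[0,0,-0.05],[0,0,0]],
  [[0,0,0],[0,0,0]],
  [[0,0,0],[0,0,0]],
])

```text
t: 46.25
ee_pos: [0.3303, 0.4243, 0.0382]
tcp_rot: [1.0, -0.02, 0.001, -0.001]
wrist_force: [-0.3, -0.6, -0.5]
gripper_width: 0.396
gripper_force: 0.0
```

Emit:
play_rows([
  [[0,-0.035,-0.02],[0,0,0]],
  [[0,0,0],[0,0,0]],
])

```text
t: 46.5
ee_pos: [0.3295, 0.4197, 0.0351]
tcp_rot: [1.0, -0.02, -0.0, 0.0]
wrist_force: [-0.6, 0.8, 0.5]
gripper_width: 0.398
gripper_force: 0.0
```

Emit:
play_rows([
  [[0,0,0],[0,0,0]],
  [[0,0,0],[0,0,0]],
  [[0,0,0],[0,0,0]],
  [[0,0,0],[0,0,0]],
], jaw=1, squeeze=50)

```text
t: 47.0
ee_pos: [0.3297, 0.4202, 0.0353]
tcp_rot: [1.0, -0.02, 0.0, -0.0]
wrist_force: [-0.1, -0.1, 2.4]
gripper_width: 0.172
gripper_force: 51.3
```

Emit:
play_rows([
  [[0,0,0.1],[0,0,0]],
  [[0,0,0.3],[0,0,0]],
  [[0,0,0.4],[0,0,0]],
  [[0,0,0.3],[0,0,0]],
  [[0.15,-0.2,0.1],[0,0,0]],
  [[0.28,-0.42,0],[0,0,0]],
  [[0.32,-0.47,0],[0,0,0]],
  [[0.32,-0.47,0],[0,0,0]],
  [[0.28,-0.42,0],[0,0,0]],
  [[0.2,-0.32,0],[0,0,0]],
  [[0.133,-0.199,0],[0,0,0]],
  [[0,0,0],[0,0,0]],
])

```text
t: 48.5
ee_pos: [0.498, 0.1686, 0.1546]
tcp_rot: [1.0, -0.022, -0.001, 0.0]
wrist_force: [0.1, -0.1, -1.6]
gripper_width: 0.177
gripper_force: 50.6
```

Emit:
play_rows([
  [[0,0,-0.3],[0,0,0]],
  [[0,0,-0.2],[0,0,0]],
  [[0,0,0],[0,0,0]],
  [[0,0,0],[0,0,0]],
])

```text
t: 49.0
ee_pos: [0.4979, 0.1708, 0.1057]
tcp_rot: [1.0, -0.02, 0.0, -0.0]
wrist_force: [0.3, -0.5, -2.8]
gripper_width: 0.175
gripper_force: 50.5
```

```bash
python3 - <<'E'
from h import *
o=get_obs(); print(o["ee_pos"],o["tcp_rot"],o["wrist_force"])
E
```

```text
[0.49867776 0.17068727 0.10633026] [ 9.99805672e-01 -1.96744601e-02  1.20254294e-03 -2.97750104e-04] [-0.22138225  1.14405556 -2.18187096]
```

Emit:
play_rows([
  [[0,0,-0.2],[0,0,0]],
  [[0,0,-0.15],[0,0,0]],
  [[0,0,-0.1],[0,0,0]],
  [[0,0,-0.05],[0,0,0]],
  [[0,0,0],[0,0,0]],
  [[0,0,0],[0,0,0]],
])

```text
t: 49.85
ee_pos: [0.4984, 0.1702, 0.0555]
tcp_rot: [1.0, -0.02, 0.001, -0.0]
wrist_force: [0.4, -0.4, -3.1]
gripper_width: 0.173
gripper_force: 50.5
```

Past the lip with no contact. On down.

Emit:
play_rows([
  [[0,0,-0.05],[0,0,0]],
  [[0,0,-0.03],[0,0,0]],
  [[0,0,-0.02],[0,0,0]],
  [[0,0,-0.01],[0,0,0]],
  [[0,0,0],[0,0,0]],
])

```text
t: 50.48
ee_pos: [0.4976, 0.1701, 0.0453]
tcp_rot: [1.0, -0.02, -0.0, 0.0]
wrist_force: [-5.0, -1.0, 6.2]
gripper_width: 0.176
gripper_force: 51.9
```

Emit:
play_rows([
  [[0,0,0],[0,0,0]],
  [[0,0,0],[0,0,0]],
  [[0,0,0],[0,0,0]],
  [[0,0,0.3],[0,0,0]],
  [[0,0,0.5],[0,0,0]],
  [[0,0,0.5],[0,0,0]],
  [[-0.2,-0.2,0.4],[0,0,0]],
  [[-0.2,-0.5,0],[0,0,0]],
  [[-0.2,-0.5,0],[0,0,0]],
  [[-0.2,-0.5,0],[0,0,0]],
  [[-0.2,-0.5,0],[0,0,0]],
  [[0,0,0],[0,0,0]],
], jaw=0.6)

```text
t: 51.98
ee_pos: [0.3969, -0.0527, 0.2141]
tcp_rot: [1.0, -0.023, 0.0, 0.0]
wrist_force: [0.6, 0.2, 0.2]
gripper_width: 0.403
gripper_force: 0.0
```

```bash
python3 - <<'E'
from h import *
a=cv2.imread("pics/top0.png"); b=C["top"]["img"]
def diff(x,y,box):
    x0,y0,x1,y1=box; d=cv2.absdiff(x[y0:y1,x0:x1],y[y0:y1,x0:x1]).max(2); return (d>40).sum(), round(float(d.mean()),2)
for n,bx in dict(tray=(262,240,360,335),analyser=(405,200,590,335),hoodonly=(412,235,515,330),wafer=(315,150,380,215),mouse=(220,195,270,232),jar=(170,230,208,262)).items(): print(n,diff(a,b,bx))
s0=cv2.imread("pics/side0.png"); s=C["side"]["img"]
for n,bx in dict(cover=(300,240,420,340),hood=(290,140,415,230)).items(): print("side",n,diff(s0,s,bx))
# cover edges
g=cv2.cvtColor(b,cv2.COLOR_BGR2GRAY)[235:345,260:365]; m=(g>150).astype(np.uint8)
c=max(cv2.findContours(m,0,2)[0],key=cv2.contourArea); print(cv2.minAreaRect(c))
g=cv2.cvtColor(a,cv2.COLOR_BGR2GRAY)[235:345,260:365]; m=(g>150).astype(np.uint8)
c=max(cv2.findContours(m,0,2)[0],key=cv2.contourArea); print(cv2.minAreaRect(c)); print(get_obs()["ee_pos"],get_obs()["t"])
E
```

```text
tray (np.int64(0), 4.12)
analyser (np.int64(565), 4.09)
hoodonly (np.int64(220), 4.51)
wafer (np.int64(0), 2.29)
mouse (np.int64(0), 1.65)
jar (np.int64(0), 2.04)
side cover (np.int64(61), 5.41)
side hood (np.int64(0), 3.86)
((49.14616394042969, 51.369232177734375), (75.66112518310547, 75.27281951904297), 3.1798300743103027)
((49.31846618652344, 51.26769256591797), (75.5501708984375, 75.60563659667969), 3.1798300743103027)
[ 0.39789391 -0.05007236  0.21406741] 52.075
```

```bash
python3 - <<'E'
from h import *
a=cv2.imread("pics/top0.png"); b=C["top"]["img"]
g0=cv2.cvtColor(a,cv2.COLOR_BGR2GRAY).astype(int); g1=cv2.cvtColor(b,cv2.COLOR_BGR2GRAY).astype(int)
for r in (260,297): print(r,g0[r,444:500:3],g1[r,444:500:3])
d=cv2.absdiff(a,b).max(2)[200:335,405:590]; n,l,st,ce=cv2.connectedComponentsWithStats((d>40).astype(np.uint8))
for i in range(1,n):
  if st[i,4]>10: print(ce[i]+[405,200],st[i])
E
```

```text
260 [241 234 217 218 223 241 244 244 244 244 244 229 219 218 218 219 234 243
 240] [240 241 247 247 247 247 246 243 243 243 242 228 216 216 216 217 233 242
 239]
297 [233 218 218 219 238 245 245 245 245 244 230 218 219 218 218 225 242 239
 239] [238 247 247 247 247 247 244 244 244 243 228 216 216 216 216 222 241 238
 237]
[420.99056604 327.31132075] [  0 114  42  21 530]
[451.92857143 332.57142857] [ 44 130   8   5  28]
```

```bash
python3 -c "
from bench import *
print(job_done())"
```

```text
the job is handed in; nothing more can be done
None
```

I handed the job in at about 52 s: both discs present cover the two front windows, the hood was lowered shut in the gripper, START was pressed until it bottomed, the cover is back on the empty tray, and STOP and the other things on the desk were left alone.

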